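Load and start the gift engraver

TASK

Take the two finished medallions out of the engraver's work tray and lay them flat, side by side, in the plywood dish, and lay every plain blank from the rubber mat flat between the stop pins of a tray station of its own. Then slide the tray fully home into the engraver's bay, lower the hood gently until it is closed, and press the start button all the way in. Leave the two candles beside the work where they are.

Things in the scene. Friction and masses are not known exactly. Their poses are not given: they have to be found in the camera images.
- engraver: White desktop gift engraver, fixed to the counter, 200 mm deep, 250 mm wide, 85 mm tall without its hood. Origin: centre of its footprint at counter height; x points from its front face (x = -100 mm) to its back (x = +100 mm), y to the left when looking along x, z up. The front deck, x -100 to -58 mm, has its top at z = 85 mm; under it is the tray bay.
- bay_mouth (a point): Centre of the bay's mouth in the front face, at counter height (engraver x = -100 mm, y = 0). The bay is a tunnel with no floor (the tray slides on the counter), 34 mm high; its side walls stand at y = +-98.5 mm at the face, close in evenly to +-88.5 mm at 30 mm inside, then run parallel.
- bay_home (a point): Where the tray's origin lies when the tray is fully home, its front panel flat against the front face: engraver x = -30 mm, y = 0 (sideways play +-2.5 mm), at counter height, with the tray's axes along the engraver's.
- hood (a joint): Angle of the hood hinge in rad: 0 closed, grows as the hood opens (stands open about 0.8 to 1.1 at the start, end stop 1.35). Stiff friction hinge: the hood stays where it is left and takes about 1 to 4 N pressed down on its bar to lower; no latch.
- hood_hinge (a point): Point on the hood's hinge axis, in the middle of the engraver's width, at engraver x = +92 mm, z = 87 mm; the axis lies along the engraver's y.
- hood_bar (a point): Middle of the steel pull bar in front of the hood's front edge: a round bar of 12 mm diameter, 100 mm long, parallel to the engraver's y, 178 mm from the hinge axis and 13 mm above it when closed (closed: engraver x = -86 mm, z = 100 mm). It moves on an arc about the hinge; the closed hood's top is at z = 121 mm.
- start (a joint): Travel in m of the start button, the round grey push button on the engraver's front deck; 0 released, 0.006 fully pressed, springs back; about 5 N.
- start_top (a point): Centre of the start button's top face, 26 mm across, at engraver x = -78 mm, y = -88 mm; it is pressed straight down.
- tray: Loose tray of the engraver, 0.5 kg, on the counter: aluminium plate 140 x 172 x 5 mm with side runners 3 mm wide, 9 mm high and bevelled rear corners. Origin: centre of the plate's underside; x points from the handle to the rear end that enters the engraver first (plate x -70 to +70 mm), z up. A white front panel, 206 mm wide, 45 mm tall, stands at x = -76 to -70 mm; a black stick handle runs out from it along -x.
- tray_grip (a point): Grasp point on the tray's stick handle, in the tray's frame at x = -126 mm, y = 0, z = 27 mm. The handle is a bar along the tray's x, from x = -76 to -150 mm, 14 mm wide (y), from 15 to 39 mm above the counter; 50 mm outside the engraver's face when the tray is home.
- station0 (a point): Centre of tray station 0 on the plate's upper face, at tray x = 31 mm, y = 36 mm. Four steel stop pins (5 mm thick, 7 mm tall) stand around it at +-20 mm in the tray's x and y; a medallion fits between them with about 4 mm play, and a finger fits between two pins along x or y. A finished medallion lies here at the start.
- station1 (a point): Centre of tray station 1 on the plate's upper face, at tray x = 31 mm, y = -36 mm. Four steel stop pins (5 mm thick, 7 mm tall) stand around it at +-20 mm in the tray's x and y; a medallion fits between them with about 4 mm play, and a finger fits between two pins along x or y.
- station2 (a point): Centre of tray station 2 on the plate's upper face, at tray x = -31 mm, y = 36 mm. Four steel stop pins (5 mm thick, 7 mm tall) stand around it at +-20 mm in the tray's x and y; a medallion fits between them with about 4 mm play, and a finger fits between two pins along x or y.
- station3 (a point): Centre of tray station 3 on the plate's upper face, at tray x = -31 mm, y = -36 mm. Four steel stop pins (5 mm thick, 7 mm tall) stand around it at +-20 mm in the tray's x and y; a medallion fits between them with about 4 mm play, and a finger fits between two pins along x or y. A finished medallion lies here at the start.
- finished0: Finished round wooden medallion, 44 mm diameter, 12 mm thick, 15 g, with a star engraved on its face; at the start it lies in a station of the tray. Origin: its middle, 6 mm above its underside; z along its axis.
- finished1: Finished round wooden medallion, 44 mm diameter, 12 mm thick, 15 g, with a star engraved on its face; at the start it lies in a station of the tray. Origin: its middle, 6 mm above its underside; z along its axis.
- blank0: Plain round wooden blank medallion, 44 mm diameter, 12 mm thick, 15 g, at the start flat on the rubber mat; both faces alike. Origin: its middle, 6 mm above its underside; z along its axis. Two to four blanks are there; the others are absent.
- blank1: Plain round wooden blank medallion, 44 mm diameter, 12 mm thick, 15 g, at the start flat on the rubber mat; both faces alike. Origin: its middle, 6 mm above its underside; z along its axis. Two to four blanks are there; the others are absent.
- blank2: Plain round wooden blank medallion, 44 mm diameter, 12 mm thick, 15 g, at the start flat on the rubber mat; both faces alike. Origin: its middle, 6 mm above its underside; z along its axis. Two to four blanks are there; the others are absent.
- blank3: Plain round wooden blank medallion, 44 mm diameter, 12 mm thick, 15 g, at the start flat on the rubber mat; both faces alike. Origin: its middle, 6 mm above its underside; z along its axis. Two to four blanks are there; the others are absent.
- mat: Black rubber mat, 190 x 190 x 3 mm, fixed to the counter. Origin: centre of its underside.
- dish: Square open plywood dish for finished pieces, 110 mm along its x, 160 mm along its y, 28 mm high, walls and floor 5 mm thick, fixed to the counter. Origin: centre of its underside.
- jar_candle: Bystander: squat amber glass jar candle with wooden cap, 68 mm diameter, 55 mm tall. Origin: centre of its underside.
- pillar_candle: Bystander: ivory pillar candle, 60 mm diameter, 120 mm tall. Origin: centre of its underside.
Mind the look-alikes: they are no part of the job. Leave any purple or yellow look-alike of the finished0 alone.

How it is judged:
By the outcome, as a careful person would: the job done as asked, in the order asked, and still so for the second after the job is handed in, with the robot touching nothing.
Of blank0, blank1, blank2, blank3 only 2 to 4 are there at a start; the rules pass over those that are not, and their reading is None.
At some moment in a run one of tray, blank0, blank1, blank2, blank3 may be knocked a few centimetres aside while the robot is not near it.
Once in a run the grip may slacken for a moment while it holds something.
It also fails if it takes over 210 s, if anything falls off the work surface, if the arm or the gripper's body presses on something with over 40 N, if the wrist force passes 120 N, or if a joint passes its speed limit or range.

ROBOT

A 6-joint arm with a two-finger parallel gripper is mounted at the origin on the work surface. World frame = base frame: x ahead of the robot, y to its left, z up, the work surface at z = 0. Lengths are in m, angles in degrees, forces in N, time in s.
With the tool pointing down it reaches from about 0.35 to 0.875 m from the base axis. Payload 4.2 kg.
Tool frame: the origin (TCP) lies midway between the tips of the shut fingers; the grasp point (between the pads) lies 19 mm behind it; z points along the fingers, y is the line along which they close (so a half turn about z gives the same grasp; the last joint's range is limited). The gripper opens to 87 mm and grips with 3 to 60 N. Pads are 19 mm wide; open, the fingers measure 117 mm over their backs; the gripper's body (75 mm by 190 mm) begins 51 mm behind the grasp point.
Start: joints at [81.28, 22.042, 0.453, 0, -68.411, -14.817], TCP at [0.25, 0.573, 0.223] pointing down, gripper open.
Joint ranges: [-179.83, 179.83], [-69.29, 118.12], [-61.27, 80.66], [-181.25, 117.63], [-171.15, -9.14], [-177.46, 177.46]. Speed limits (degrees/s): [159.86, 159.86, 180, 180, 180, 180].

INTERFACE

Orientations are given as a 3x3 rotation matrix whose columns are the frame's x, y, z axes.
In Python, from station import r, cams gives the robot as it stands.
- The arm moves only by the tool play_rows, never from a script. Its argument "commands" is text: rows parted by semicolons, each of 6 numbers parted by spaces: the shift along the world's x, y, z normalised to -1 to 1, where 1 is 30 mm, then the turn, a rotation vector about the world's x, y, z normalised to -1 to 1, where 1 is 0.15 rad. A call has 1 to 20 rows; each row shifts and turns the commanded pose from where the row before left it; what a row does not reach is not made up. A row lasts 1/10 s, in which the tool goes at most 50 mm and 8.59 degrees, less where a joint would pass 70% of its speed; a pose out of reach is approached as far as the arm can. A call with a number of a shift or a turn outside -1 to 1 is refused whole. A call with a gripper value outside its range is refused whole. "grip" is the finger opening in mm, from 0 to 87, set as the call begins (left out, the last holds). The fingers move at their own pace and stop on an object; the grip force is fixed at half the most. Time passes only in rows, so rows that do not move let the fingers close. It gives the time, the measured TCP pose, the force, the opening and the grip force at its end, in the units of the state.
- r.sense(): the state, without advancing time (a new reading comes with each control period).
- cams.capture(name): name is "side" or "top" or "wrist"; returns (picture, depth): 420x560x3 uint8, blue, green, red; 420x560 float32, m along the optical axis (not along the pixel's ray), 0 where there is no reading.
- cams.camera_info(name): a dict with "mtx" (3x3 intrinsics, pixels), "R" (3x3) and "t" (3): a world point X has camera coordinates R X + t. Camera axes: x right, y down, z forward; pixel columns grow to the right and rows downward; lengths in m; the calibration is good to about 2 mm. A picture is of the moment at which its call begins: read the wrist's pose just before it. camera_info takes no time and is no camera call; for the wrist camera it gives the pose at the moment of the call.
- r.finish_job(): hands the job in; it is judged then, once.
The state is a dict: "time_s": time; "joints": joint angles; "joint_velocities": joint speeds; "effort": joint torques, N m; "tcp_pos": TCP position; "ee_rot": TCP orientation; "wrist_force": force on the tool from outside, world axes, zero at the start; "moment": the same for the moment, N m; "gripper_width": opening from 0.0 (shut) to 1.0 (fully open); "gripper_force": force on a finger pad.
Only numpy, scipy, OpenCV 4.12 (cv2) and the standard library are available. Lean on these libraries where they do the work, as an engineer would, in place of code of your own. Each camera call takes 0.05 s, during which the arm holds its last target. There are 200 camera calls.

## Working session

There is one attempt and no reset: what is moved stays moved. The work goes in short steps, Python scripts to look and compute and a tool call to move; the robot and the scene stay as the last step left them, time stands still between calls to the robot, and variables do not carry over. Pictures are saved under pics/ and viewed, at most 17 in all, crops included, and the job is handed in when it is done.

Besides the shell and the picture viewer there is one more tool, called as a command line: name --argument value ..., lists and objects as JSON in quotes. play_rows: Moves the arm, as the interface text tells. Scaled input: -1 to 1 covers 30 mm each way for a shift and 0.15 rad each way for a turn. Its arguments: {"type":"object","properties":{"commands":{"type":"string"},"grip":{"type":"number"}},"required":["commands"]}

```bash
mkdir -p pics; ls
python3 - <<'E'
from station import r,cams
import cv2,numpy as np
for n in("top","side"):
    p,d=cams.capture(n); cv2.imwrite(f"pics/{n}0.png",p); np.savez(f"{n}0.npz",p=p,d=d)
    i=cams.camera_info(n); print(n,i["mtx"].tolist(),np.round(i["R"],3).tolist(),np.round(i["t"],3).tolist(),(d>0).mean())
s=r.sense();print(s["time_s"],s["tcp_pos"],np.round(s["ee_rot"],3).tolist())
E
```

```text
pics
top [[496.69108539182116, 0.0, 269.92765725078743], [0.0, 496.69108539182116, 205.7809625738674], [0.0, 0.0, 1.0]] [[-0.059, -0.998, -0.002], [-0.977, 0.058, -0.207], [0.207, -0.011, -0.978]] [0.03, 0.55, 1.102] 0.9957312925170068
side [[463.76919297787583, 0.0, 276.76084203508333], [0.0, 463.76919297787583, 207.66244261793565], [0.0, 0.0, 1.0]] [[0.781, -0.624, 0.008], [-0.464, -0.589, -0.662], [0.418, 0.513, -0.75]] [-0.431, 0.306, 0.956] 0.9959523809523809
0.1 [0.24934867 0.57253097 0.22158067] [[0.917, -0.399, -0.001], [-0.399, -0.917, -0.002], [0.0, 0.002, -1.0]]
```

View pics/top0.png

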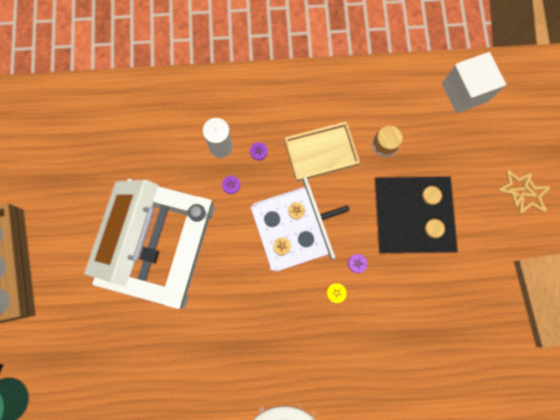

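View pics/side0.png

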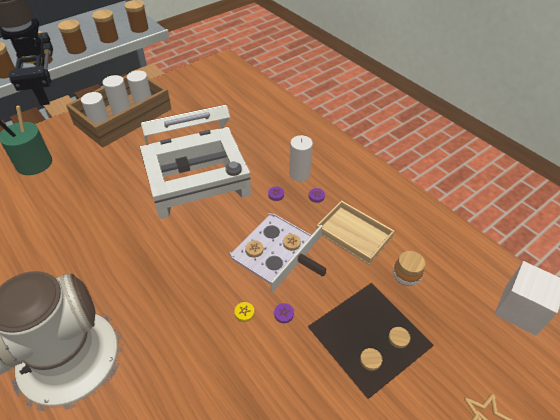

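The top view shows the engraver on the left at about (155,240), with its mouth facing right. The tray is at (290,230); its finished stars are at (297,210) and (282,246), and its empty stations are the dark discs at (272,219) and (306,239). The dish is at (322,151). The mat at (416,214) holds two blanks, at (432,195) and (435,228).

The look-alikes to leave are purple, at (231,185), (259,151) and (358,263), and yellow, at (337,293). The pillar candle is at (217,138) and the jar candle at (388,138).

```bash
cat > h.py <<'E'
from station import r,cams
import cv2,numpy as np
def ray(uv,z,info):
    K,R,t=(np.array(info[k],float) for k in("mtx","R","t"))
    uv=np.atleast_2d(uv).astype(float)
    d=np.c_[(uv[:,0]-K[0,2])/K[0,0],(uv[:,1]-K[1,2])/K[1,1],np.ones(len(uv))]@R
    c=-R.T@t
    return c+d*((z-c[2])/d[:,2])[:,None]
def cloud(d,info):
    K,R,t=(np.array(info[k],float) for k in("mtx","R","t"))
    v,u=np.mgrid[:d.shape[0],:d.shape[1]]
    P=np.stack([(u-K[0,2])/K[0,0]*d,(v-K[1,2])/K[1,1]*d,d],-1)
    return (P-t)@R
def blobs(m,lo,hi=1e9):
    m=cv2.morphologyEx(m.astype(np.uint8)*255,cv2.MORPH_OPEN,np.ones((2,2)))
    return [c for c in cv2.findContours(m,cv2.RETR_EXTERNAL,cv2.CHAIN_APPROX_NONE)[0] if lo<cv2.contourArea(c)<hi]
def cen(c):
    m=cv2.moments(c);return np.array([m["m10"]/m["m00"],m["m01"]/m["m00"]])
def rect(P):
    (c,s,a)=cv2.minAreaRect((P[:,:2]*1000).astype(np.float32));return np.round(c,1),np.round(s,1),round(a,1)
E
python3 - <<'E'
from h import *
f=np.load("top0.npz");p,d=f["p"],f["d"];I=cams.camera_info("top")
P=cloud(d,I);hsv=cv2.cvtColor(p,cv2.COLOR_BGR2HSV)
H,S,V=cv2.split(hsv);z=P[...,2]
v,u=np.mgrid[:420,:560]
box=lambda a,b,c,e:(u>=a)&(u<b)&(v>=c)&(v<e)
print("counter z",np.median(z[320:360,330:480]))
# engraver deck
m=box(80,225,170,320)&(np.abs(z-.085)<.006)
print("eng top",rect(P[m]),m.sum())
m=box(80,225,170,320)&(z>.085);print("hood zmax",z[m].max())
for n,b in dict(pillar=box(190,240,105,170),jar=box(365,410,115,165)).items():
    m=b&(z>.045);print(n,P[m].mean(0),rect(P[m]),np.percentile(z[m],90))
m=box(275,370,110,190)&(z>.02)&(z<.035);print("dish rim",rect(P[m]))
m=box(365,465,165,265)&(V<60);c=max(blobs(m,100),key=cv2.contourArea);q=cv2.boxPoints(cv2.minAreaRect(c));print("mat",np.round(ray(q,.003,I)[:,:2]*1000).tolist())
m=box(240,345,170,275)&(z>.036)&(z<.055);print("panel top",rect(P[m]),m.sum())
m=box(320,355,195,225)&(V<70);c=max(blobs(m,20),key=cv2.contourArea);q=cv2.boxPoints(cv2.minAreaRect(c));print("handle",np.round(ray(q,.039,I)[:,:2]*1000).tolist())
m=box(255,325,195,255)&(V<90)
for c in blobs(m,60): print("dark",cen(c),cv2.contourArea(c),np.round(ray(cen(c),.005,I)*1000))
m=box(255,325,195,255)&(S>90)&(H<30)
for c in blobs(m,60): print("fin",cen(c),cv2.contourArea(c),np.round(ray(cen(c),.017,I)*1000,1))
m=box(385,450,180,245)&(V>90)&(S>70)
for c in blobs(m,60): print("blank",cen(c),cv2.contourArea(c),np.round(ray(cen(c),.015,I)*1000,1))
m=(S>120)&(((H>125)&(H<165))|((H>26)&(H<34)&(V>200)))
for c in blobs(m,60): print("lookalike",cen(c),np.round(ray(cen(c),.012,I)*1000,1))
m=box(240,345,170,275)&(S<50)&(V>120);c=max(blobs(m,100),key=cv2.contourArea);print("plate",np.round(ray(cv2.approxPolyDP(cv2.convexHull(c),4,True)[:,0],.005,I)[:,:2]*1000).tolist())
big=cv2.resize(p[130:320,80:370],None,fx=2.7,fy=2.7,interpolation=cv2.INTER_CUBIC);cv2.imwrite("pics/crop0.png",big)
E
```

```text
counter z 0.00075088668961747
eng top (array([479.4, 266.9]), array([201.1, 250.1]), 71.8) 3983
hood zmax 1.1917448620165518
pillar [0.70265806 0.10797198 0.13743001] (array([528.3,  78.6]), array([453. ,  59.4]), 10.0) 0.1238069574879888
jar [ 0.69706072 -0.29420991  0.06954932] (array([ 528.2, -144. ]), array([ 58.3, 530.4]), 48.5) 0.058925785583649914
dish rim (array([ 675.7, -139.5]), array([141.7, 160.6]), 11.9)
mat [[611.0, -271.0], [607.0, -461.0], [425.0, -443.0], [428.0, -259.0]]
panel top (array([ 530.2, -144.8]), array([205.8,  71.1]), 15.0) 395
handle [[524.0, -126.0], [541.0, -185.0], [531.0, -188.0], [514.0, -128.0]]
fin [282.40913006 246.87166236] 193.5 [[457.6 -26.6  17. ]]
fin [259.35451505 245.08361204] 149.5 [[465.1  27.9  17. ]]
fin [297.0961718  211.40429505] 178.5 [[541.3 -67.5  17. ]]
fin [321.07352941 203.88848039] 136.0 [[ 556.3 -126.7   17. ]]
fin [262.58005249 198.15485564] 63.5 [[579.   13.8  17. ]]
blank [435.69163952 229.07166124] 307.0 [[ 478.7 -396.1   15. ]]
blank [432.92881356 195.78700565] 295.0 [[ 560.5 -399.9   15. ]]
lookalike [337.37341349 293.78423514] [[ 340.5 -148.    12. ]]
lookalike [358.12640693 264.30735931] [[ 406.2 -203.    12. ]]
lookalike [231.59308511 185.46276596] [[616.5  87.7  12. ]]
lookalike [259.34137623 151.72296693] [[698.7  15.1  12. ]]
plate [[624.0, -98.0], [425.0, -148.0], [405.0, 1.0], [559.0, 41.0]]
```

View pics/crop0.png

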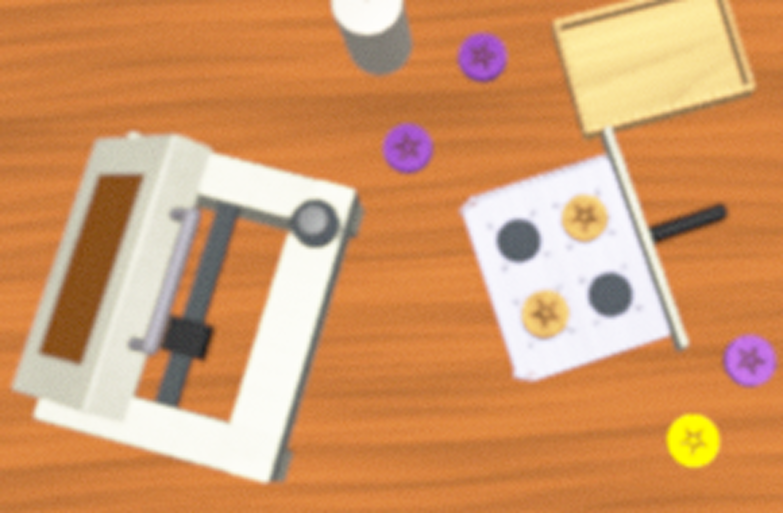

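play_rows --commands "0 0 1 0 0 0;0 0 1 0 0 0;0 0 1 0 0 0;0 0 1 0 0 0;0 0 1 0 0 0;0 0 1 0 0 0"

```text
time_s: 0.7
tcp_pos: [0.2494, 0.5727, 0.4032]
ee_rot: [[0.917, -0.399, -0.0], [-0.399, -0.917, -0.001], [-0.0, 0.001, -1.0]]
wrist_force: [-0.6, 0.7, 0.1]
gripper_width: 1.0
gripper_force: 0.0
```

play_rows --commands "0.4 -1 0 0 0 -0.3;0.4 -1 0 0 0 -0.3;0.4 -1 0 0 0 -0.3;0.4 -1 0 0 0 -0.3;0.4 -1 0 0 0 -0.3;0.4 -1 0 0 0 -0.3;0.4 -1 0 0 0 -0.3;0.4 -1 0 0 0 -0.3;0.4 -1 0 0 0 -0.3;0.4 -1 0 0 0 -0.3;0.4 -1 0 0 0 -0.3;0.4 -1 0 0 0 -0.3;0.4 -1 0 0 0 -0.3;0.4 -1 0 0 0 -0.3;0.4 -1 0 0 0 -0.3;0.4 -1 0 0 0 -0.3;0.4 -1 -0.5 0 0 -0.3;0.4 -1 -0.5 0 0 -0.3;0.4 -1 -0.5 0 0 -0.3;0.4 -1 -0.5 0 0 -0.3"

```text
time_s: 2.7
tcp_pos: [0.4895, -0.0283, 0.3416]
ee_rot: [[0.255, -0.967, -0.001], [-0.967, -0.255, 0.0], [-0.0, 0.001, -1.0]]
wrist_force: [1.1, 0.7, 0.8]
gripper_width: 0.999
gripper_force: 0.0
```

Run:
```python
from h import *
s=r.sense();i=cams.camera_info("wrist");p,d=cams.capture("wrist")
print(s["time_s"],s["tcp_pos"],np.round(s["ee_rot"],3).tolist(),s["joints"])
print((-i["R"].T@i["t"]),np.round(i["R"],3).tolist(),i["mtx"][0,0])
cv2.imwrite("pics/w1.png",p);np.savez("w1.npz",p=p,d=d,**i)
```

```text
2.7 [ 0.48953839 -0.02830816  0.34160077] [[0.255, -0.967, -0.001], [-0.967, -0.255, 0.0], [-0.0, 0.001, -1.0]] [ 1.56963022e+01  4.95368094e+00 -5.32587598e+00 -2.06269689e-02
 -7.97529702e+01 -9.05879746e-01]
[ 0.50816458 -0.09330163  0.50367715] [[-0.967, -0.255, 0.001], [-0.247, 0.937, 0.249], [-0.064, 0.241, -0.969]] 374.792536638176
```

View pics/w1.png

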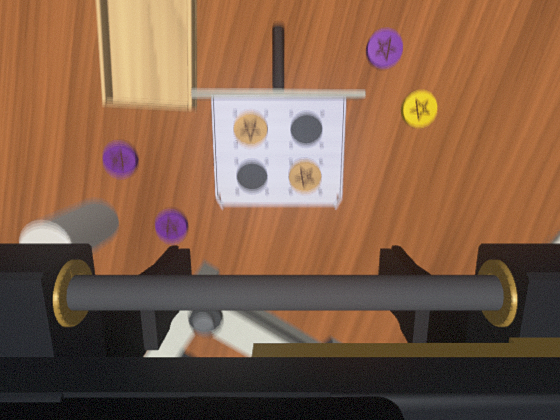

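The wrist view shows the tray straight on. The wooden finished medallions are at (250,128) and (304,176), and the dark empty stations are at (306,128) and (251,176). The purple and yellow pieces are clear of the tray.

```bash
cat >> h.py <<'E'
def trayfit(p,I,z0=0,roi=None):
    hsv=cv2.cvtColor(p,cv2.COLOR_BGR2HSV);H,S,V=cv2.split(hsv)
    v,u=np.mgrid[:420,:560]
    pl=(S<60)&(V>130)
    if roi is not None: pl&=(u>=roi[0])&(u<roi[1])&(v>=roi[2])&(v<roi[3])
    c=max(blobs(pl,500),key=cv2.contourArea)
    hull=cv2.convexHull(c);ins=np.zeros(V.shape,np.uint8);cv2.fillPoly(ins,[hull],1)
    ins=cv2.erode(ins,np.ones((9,9)))>0
    out=[]
    for n,m,z in(("dark",ins&(V<90)&(S<120),.005),("wood",ins&(S>80)&(H<30)&(V>90),.017)):
        for c in blobs(m,200,4000): 
            out.append((n,np.round(cen(c)),cv2.contourArea(c),np.round(ray(cen(c),z,I)[0,:2]*1000,1)))
    return out
E
python3 - <<'E'
from h import *
f=np.load("w1.npz");p=f["p"]
for o in trayfit(p,f,roi=(200,350,97,215)): print(o)
hsv=cv2.cvtColor(p,cv2.COLOR_BGR2HSV);H,S,V=cv2.split(hsv)
m=np.zeros(V.shape,bool);m[20:88,262:295]=V[20:88,262:295]<60
c=max(blobs(m,100),key=cv2.contourArea);q=cv2.boxPoints(cv2.minAreaRect(c));print(np.round(ray(q,.039,f)*1000,0).tolist())
f=np.load("top0.npz");p,d=f["p"],f["d"];I=cams.camera_info("top");P=cloud(d,I);H,S,V=cv2.split(cv2.cvtColor(p,cv2.COLOR_BGR2HSV))
# dish: colour
m=np.zeros(V.shape,bool);m[115:190,275:370]=(H[115:190,275:370]>17)&(S[115:190,275:370]<170)&(V[115:190,275:370]>120)
c=max(blobs(m,500),key=cv2.contourArea);a=cv2.minAreaRect(c);q=cv2.boxPoints(a);print("dish",q.tolist(),np.round(ray(q,.028,I)*1000).tolist())
for a,b,c_,e,z in((200,235,115,145,.12),(372,405,122,150,.055)):
    m=np.abs(P[...,2]-z)<.008;m[:,:a]=0;m[:,b:]=0;m[:c_]=0;m[e:]=0;print(np.median(P[m],0))
# button & bar heights
m=(P[...,2]>.09)&(P[...,2]<.125);m[:,:187]=0;m[:,207:]=0;m[:200]=0;m[222:]=0;print("button",P[m].mean(0) if m.any() else None,m.sum())
C=np.array([.4794,.2669]);ex=np.array([.312,.950]);ey=np.array([-.95,.312])
q=P[170:315,85:215].reshape(-1,3);q=q[q[:,2]>.1];e=np.c_[(q[:,:2]-C)@ex,(q[:,:2]-C)@ey,q[:,2]]
print("hood ext",np.percentile(e,[1,50,99],0).round(3).tolist())
p2=p[150:300];m=(S<60)&(V>140)
k=(e[:,0]<0.03)&(np.abs(e[:,1])<.045);print(e[k][::12].round(3).tolist()[:15])
E
```

```text
('wood', array([306., 177.]), 668.5, array([462.1, -27.2]))
('wood', array([251., 130.]), 711.5, array([545.2, -67.9]))Traceback (most recent call last):
  File "<stdin>", line 6, in <module>
ValueError: max() iterable argument is empty
```

Run:
```python
from h import *
f=np.load("w1.npz");p=f["p"]
hsv=cv2.cvtColor(p,cv2.COLOR_BGR2HSV);H,S,V=cv2.split(hsv)
print(V[45:55,265:292:3].tolist()[0],V[128,296:316:4],S[128,296:316:4],p[128,306])
f=np.load("top0.npz");p,d=f["p"],f["d"];I=cams.camera_info("top");P=cloud(d,I);H,S,V=cv2.split(cv2.cvtColor(p,cv2.COLOR_BGR2HSV))
m=np.zeros(V.shape,bool);m[115:190,275:370]=(H[115:190,275:370]>17)&(S[115:190,275:370]<170)&(V[115:190,275:370]>120)
c=max(blobs(m,200),key=cv2.contourArea);a=cv2.minAreaRect(c);q=cv2.boxPoints(a);print("dish",q.tolist(),np.round(ray(q,.028,I)*1000).tolist())
for a,b,c_,e,z in((200,235,115,145,.12),(372,405,122,150,.055)):
    m=np.abs(P[...,2]-z)<.008;m[:,:a]=0;m[:,b:]=0;m[:c_]=0;m[e:]=0;print(np.median(P[m],0))
C=np.array([.4794,.2669]);ex=np.array([.312,.950]);ey=np.array([-.95,.312])
q=P[170:315,85:215].reshape(-1,3);e=np.c_[(q[:,:2]-C)@ex,(q[:,:2]-C)@ey,q[:,2]]
k=(abs(e[:,0]+.078)<.012)&(abs(e[:,1]+.088)<.012);print("button z",np.percentile(e[k][:,2],[10,50,90]))
k=(e[:,2]>.15)&(e[:,0]<.2)&(np.abs(e[:,1])<.04);e=e[k];o=e[:,0].argsort();print("bar",e[o][:40:3].round(3).tolist())
k=e[:,2].argsort();print("top",e[k][-3:])
```

```text
[158, 164, 179, 58, 73, 77, 55, 163, 160] [110 106 101 106 102] [25 22 28 36 25] [101  94  91]
dish [[285.1951904296875, 138.52639770507812], [347.17279052734375, 120.4495849609375], [362.95361328125, 174.55517578125], [300.97601318359375, 192.63198852539062]] [[724.0, -50.0, 28.0], [762.0, -207.0, 28.0], [621.0, -233.0, 28.0], [585.0, -79.0, 28.0]]
[0.71969107 0.1121836  0.1210501 ]
[ 0.70206801 -0.29769219  0.05608392]
button z [0.09946203 0.10716375 0.11002974]
bar [[-0.023, -0.013, 0.237], [-0.023, 0.004, 0.231], [-0.023, -0.018, 0.234], [-0.022, 0.003, 0.232], [-0.022, 0.001, 0.234], [-0.022, 0.016, 0.238], [-0.022, -0.016, 0.23], [-0.022, -0.037, 0.231], [-0.022, 0.019, 0.233], [-0.022, 0.025, 0.233], [-0.022, -0.02, 0.232], [-0.022, -0.035, 0.227], [-0.022, -0.03, 0.229], [-0.022, -0.021, 0.234]]
top [[-0.0170477   0.01125087  0.23926454]
 [-0.01905363  0.01686875  0.23998087]
 [-0.01933536 -0.00133559  0.24018059]]
```

play_rows --commands "-0.2 0 -0.9 0 0 0;-0.2 0 -0.9 0 0 0;-0.2 0 -0.9 0 0 0;-0.2 0 -0.9 0 0 0;-0.2 0 -0.9 0 0 0;0 0 -0.9 0 0 0;0 0 -0.9 0 0 0;0 0 0 0 0 0;0 0 0 0 0 0" --grip 60

```text
time_s: 3.65
tcp_pos: [0.4598, -0.0271, 0.1538]
ee_rot: [[0.258, -0.966, -0.0], [-0.966, -0.258, -0.001], [0.001, 0.001, -1.0]]
wrist_force: [0.5, 0.1, 1.2]
gripper_width: 0.692
gripper_force: 0.0
```

```bash
cat >> h.py <<'E'
def wshot(name):
    s=r.sense();i=cams.camera_info("wrist");p,d=cams.capture("wrist")
    cv2.imwrite(f"pics/{name}.png",p);np.savez(name+".npz",p=p,d=d,**i)
    print("t",s["time_s"],"tcp",np.round(s["tcp_pos"]*1000,1),"w",round(s["gripper_width"]*87,1),"yaw_y",np.round(np.degrees(np.arctan2(s["ee_rot"][1,1],s["ee_rot"][0,1])),1))
    return s,i,p,d
def discs(p,I,z,kind="wood",lo=300,hi=9000,vmax=300):
    H,S,V=cv2.split(cv2.cvtColor(p,cv2.COLOR_BGR2HSV))
    m=((S>70)&(H<30)&(V>90)) if kind=="wood" else ((V<125)&(S<70)&(V>70))
    m[vmax:]=0
    for c in blobs(m,lo,hi):
        (x,y),(a,b),t=cv2.fitEllipse(c) if len(c)>5 else ((0,0),(0,0),0)
        if min(a,b)<.75*max(a,b) or cv2.contourArea(c)<.8*np.pi*a*b/4: continue
        print(kind,np.round((x,y)),np.round((a,b)),np.round(ray((x,y),z,I)[0,:2]*1000,1))
E
python3 - <<'E'
from h import *
s,i,p,d=wshot("w2")
discs(p,i,.017);discs(p,i,.005,"dark")
f=np.load("w1.npz");print("w1");discs(f["p"],f,.017);discs(f["p"],f,.005,"dark")
print("dish corners",np.round(ray([(104,104),(192,109)],.028,f)*1000).tolist())
E
```

```text
t 3.65 tcp [459.8 -27.1 153.8] w 60.2 yaw_y -165.1
wood [283. 206.] [51. 51.] [461.4 -24.1]
wood [193. 130.] [54. 57.] [545.  -64.8]
dark [200. 205.] [46. 49.] [529.5  -4.1]
dark [285. 130.] [50. 51.] [475.7 -82.7]
w1
dark [253. 177.] [24. 29.] [529.7  -7.4]
dark [307. 130.] [27. 30.] [475.7 -85.5]
dish corners [[725.0, -52.0, 28.0], [620.0, -74.0, 28.0]]
```

View pics/w2.png

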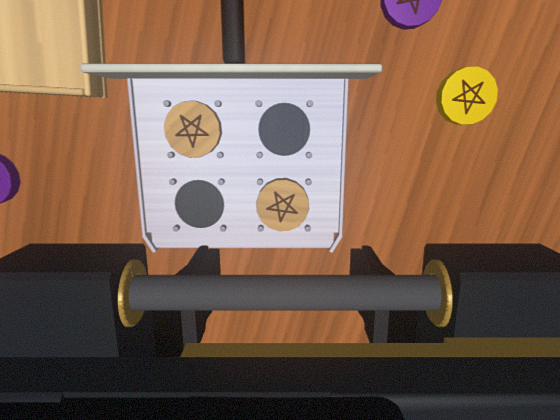

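The wrist close-up confirms wooden star medallions at (283,206) for station 0 and (193,130) for station 3. The empty stations are at (200,205) and (285,130). I'm taking the station 0 piece first.

play_rows --commands "0.05 0.05 -0.9 0 0 0;0 0 -0.9 0 0 0;0 0 -0.9 0 0 0;0 0 -0.9 0 0 0;0 0 -0.7 0 0 0;0 0 -0.4 0 0 0;0 0 -0.15 0 0 0;0 0 0 0 0 0;0 0 0 0 0 0"

```text
time_s: 4.6
tcp_pos: [0.4623, -0.0252, 0.0092]
ee_rot: [[0.257, -0.966, 0.003], [-0.966, -0.257, 0.001], [0.0, -0.003, -1.0]]
wrist_force: [-0.4, -0.1, 0.6]
gripper_width: 0.69
gripper_force: 0.0
```

play_rows --commands "0 0 0 0 0 0;0 0 0 0 0 0;0 0 0 0 0 0;0 0 0 0 0 0;0 0 0 0 0 0;0 0 0 0 0 0;0 0 0 0 0 0;0 0 0 0 0 0" --grip 30

```text
time_s: 5.4
tcp_pos: [0.4614, -0.0254, 0.0085]
ee_rot: [[0.257, -0.966, 0.001], [-0.966, -0.257, 0.0], [0.0, -0.001, -1.0]]
wrist_force: [-0.8, -0.6, 5.7]
gripper_width: 0.494
gripper_force: 30.0
```

play_rows --commands "0 0 0.5 0 0 0;0 0 0.9 0 0 0;0 0 0.9 0 0 0;0 0 0.7 0 0 0;0.5 -0.2 0 0 0 0;0.92 -0.35 0 0 0 0;0.92 -0.35 0 0 0 0;0.92 -0.35 0 0 0 0;0.92 -0.35 0 0 0 0;0.92 -0.35 0 0 0 0;0.92 -0.35 0 0 0 0;0.92 -0.35 0 0 0 0;0.43 -0.13 0 0 0 0;0 0 0 0 0 0;0 0 0 0 0 0"

```text
time_s: 6.9
tcp_pos: [0.6812, -0.1088, 0.097]
ee_rot: [[0.257, -0.967, -0.002], [-0.967, -0.257, 0.0], [-0.001, 0.002, -1.0]]
wrist_force: [-0.8, -0.7, 0.2]
gripper_width: 0.491
gripper_force: 30.0
```

Run:
```python
from h import *
s,i,p,d=wshot("w3")
```

```text
t 6.9 tcp [ 681.2 -108.8   97. ] w 42.7 yaw_y -165.1
```

View pics/w3.png

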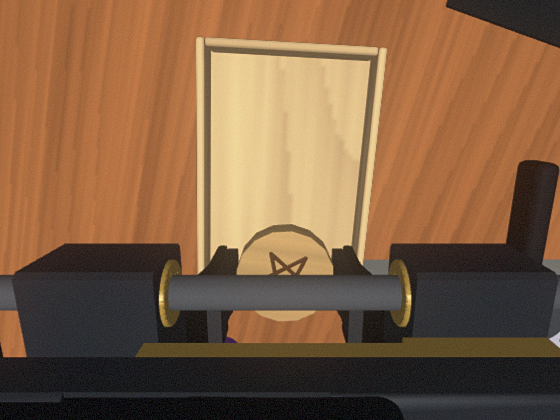

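Run:
```python
from h import *
f=np.load("w3.npz");q=ray([(199,39),(385,49),(361,262),(200,262)],.028,f)*1000;print(q.round(1).tolist())
```

```text
[[757.8, -203.0, 28.0], [653.9, -225.1, 28.0], [627.4, -97.5, 28.0], [729.9, -70.4, 28.0]]
```

play_rows --commands "0.06 0.06 -0.6 0 0 0;0 0 -0.9 0 0 0;0 0 -0.8 0 0 0;0 0 -0.4 0 0 0;0 0 -0.2 0 0 0;0 0 0 0 0 0;0 0 0 0 0 0"

```text
time_s: 7.65
tcp_pos: [0.6848, -0.1071, 0.0124]
ee_rot: [[0.258, -0.966, 0.002], [-0.966, -0.258, -0.0], [0.001, -0.002, -1.0]]
wrist_force: [0.4, 0.0, 0.3]
gripper_width: 0.493
gripper_force: 30.0
```

play_rows --commands "0 0 0 0 0 0;0 0 0 0 0 0;0 0 0 0 0 0;0 0 0 0 0 0;0 0 0.3 0 0 0;0 0 0.8 0 0 0;0 0 0.9 0 0 0;0 0 0.9 0 0 0" --grip 54

```text
time_s: 8.45
tcp_pos: [0.684, -0.1072, 0.0996]
ee_rot: [[0.257, -0.966, 0.0], [-0.966, -0.257, -0.0], [0.0, -0.0, -1.0]]
wrist_force: [0.7, -1.0, 0.4]
gripper_width: 0.626
gripper_force: 0.0
```

play_rows --commands "-0.5 0.15 0.2 0 0 0;-0.95 0.28 0 0 0 0;-0.95 0.28 0 0 0 0;-0.95 0.28 0 0 0 0;-0.9 0.27 0 0 0 0;-0.42 0.13 0 0 0 0;0 0 0 0 0 0;0 0 0 0 0 0" --grip 60

```text
time_s: 9.25
tcp_pos: [0.5449, -0.0654, 0.105]
ee_rot: [[0.258, -0.966, 0.002], [-0.966, -0.258, -0.0], [0.001, -0.002, -1.0]]
wrist_force: [0.5, -0.1, 0.1]
gripper_width: 0.69
gripper_force: 0.0
```

Run:
```python
from h import *
s,i,p,d=wshot("w4");discs(p,i,.017);discs(p,i,.005,"dark")
t,I=cams.capture("top")[0],cams.camera_info("top");cv2.imwrite("pics/t4.png",t)
t[:, :245]=0
discs(t,I,.017,lo=120,hi=450,vmax=420)
```

```text
t 9.25 tcp [544.9 -65.4 105. ] w 60.0 yaw_y -165.1
wood [286. 218.] [61. 61.] [545.6 -65.4]
dark [386. 215.] [54. 57.] [475.5 -82.9]
```

play_rows --commands "0.02 0 -0.6 0 0 0;0 0 -0.9 0 0 0;0 0 -0.8 0 0 0;0 0 -0.6 0 0 0;0 0 -0.3 0 0 0;0 0 0 0 0 0;0 0 0 0 0 0"

```text
time_s: 10.05
tcp_pos: [0.5453, -0.0655, 0.0085]
ee_rot: [[0.257, -0.966, 0.001], [-0.966, -0.257, 0.0], [0.0, -0.001, -1.0]]
wrist_force: [-0.2, 0.5, -0.3]
gripper_width: 0.69
gripper_force: 0.0
```

play_rows --commands "0 0 0 0 0 0;0 0 0 0 0 0;0 0 0 0 0 0;0 0 0 0 0 0;0 0 0 0 0 0;0 0 0 0 0 0;0 0 0.4 0 0 0;0 0 0.9 0 0 0;0 0 0.9 0 0 0;0 0 0.8 0 0 0;0 0 0 0 0 0" --grip 30

```text
time_s: 11.15
tcp_pos: [0.547, -0.0652, 0.1022]
ee_rot: [[0.258, -0.966, 0.008], [-0.966, -0.258, 0.001], [0.002, -0.008, -1.0]]
wrist_force: [0.7, -0.3, 0.6]
gripper_width: 0.493
gripper_force: 30.0
```

play_rows --commands "0.55 -0.4 0 0 0 0;0.95 -0.66 0 0 0 0;0.95 -0.66 0 0 0 0;0.95 -0.66 0 0 0 0;0.95 -0.66 0 0 0 0;0.7 -0.48 0 0 0 0;0 0 0 0 0 0;0 0 -0.6 0 0 0;0 0 -0.9 0 0 0;0 0 -0.8 0 0 0;0 0 -0.5 0 0 0;0 0 -0.3 0 0 0;0 0 0 0 0 0;0 0 0 0 0 0"

```text
time_s: 12.55
tcp_pos: [0.6955, -0.1707, 0.0071]
ee_rot: [[0.258, -0.966, -0.001], [-0.966, -0.258, -0.0], [0.0, 0.001, -1.0]]
wrist_force: [-2.5, 0.5, 6.5]
gripper_width: 0.492
gripper_force: 30.0
```

play_rows --commands "0 0 0 0 0 0;0 0 0 0 0 0;0 0 0 0 0 0;0 0 0 0 0 0;0 0 0.3 0 0 0;0 0 0.8 0 0 0;0 0 0.9 0 0 0;0 0 0.9 0 0 0" --grip 54

```text
time_s: 13.35
tcp_pos: [0.6954, -0.1711, 0.0929]
ee_rot: [[0.257, -0.966, -0.002], [-0.966, -0.257, -0.0], [-0.0, 0.002, -1.0]]
wrist_force: [0.6, -0.5, -0.9]
gripper_width: 0.618
gripper_force: 0.0
```

play_rows --commands "-0.4 -0.4 0.4 0 0 0;-0.9 -0.9 0.5 0 0 0;-0.9 -0.9 0.5 0 0 0;-0.9 -0.9 0.5 0 0 0;-0.9 -0.9 0 0 0 0;-0.9 -0.9 0 0 0 0;-0.9 -0.9 0 0 0 0;-0.4 -0.5 0 0 0 0;0 0 0 0 0 0;0 0 0 0 0 0" --grip 60

```text
time_s: 14.35
tcp_pos: [0.5088, -0.3604, 0.1487]
ee_rot: [[0.255, -0.967, -0.001], [-0.967, -0.255, 0.001], [-0.001, 0.001, -1.0]]
wrist_force: [2.1, -1.0, -0.7]
gripper_width: 0.688
gripper_force: 0.0
```

Run:
```python
from h import *
s,i,p,d=wshot("w5");discs(p,i,.015)
t,I=cams.capture("top")[0],cams.camera_info("top");cv2.imwrite("pics/t5.png",t)
cv2.imwrite("pics/t5c.png",cv2.resize(t[100:300,200:480],None,fx=2.8,fy=2.8,interpolation=cv2.INTER_CUBIC))
```

```text
t 14.35 tcp [ 508.8 -360.4  148.7] w 59.8 yaw_y -165.2
```

View pics/t5c.png

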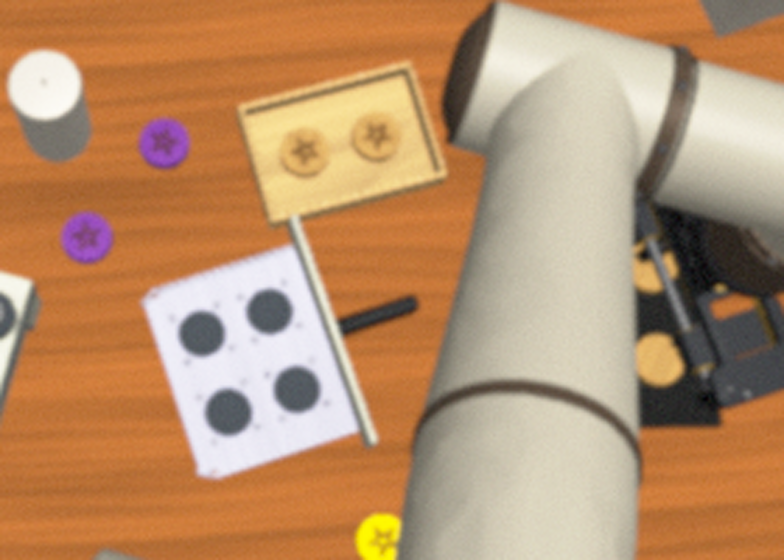

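The dish now holds both finished pieces flat side by side, at crop pixels (304,152) and (377,136), and all four stations are empty. The disc finder missed the blanks in the wrist picture, so I'll look at it.

View pics/w5.png

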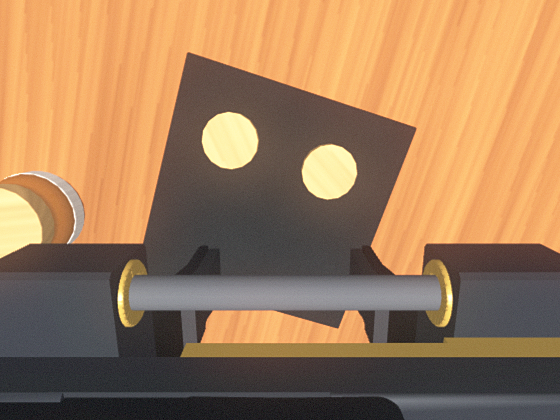

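The wrist view shows exactly two blanks on the mat, at (230,140) and (330,171). The picture is brighter, so I'll loosen the mask.

```bash
sed -i 's/((S>70)&(H<30)&(V>90))/((S>40)\&(H<36)\&(V>90))/' h.py
python3 - <<'E'
from h import *
f=np.load("w5.npz");discs(f["p"],f,.015)
t=cv2.imread("pics/t5.png");I=cams.camera_info("top");t[:,:240]=0;t[:,340:]=0;t[:170]=0
H,S,V=cv2.split(cv2.cvtColor(t,cv2.COLOR_BGR2HSV))
for c in blobs((V>30)&(V<125)&(S<110),60,500): print(cen(c).round(),cv2.contourArea(c),(ray(cen(c),.005,I)[0,:2]*1000).round(1))
E
```

```text
[311. 373.] 173.5 [167.2 -72.9]
[282. 248.] 152.0 [456.8 -26. ]
[307. 240.] 146.0 [473.2 -86.1]
[273. 220.] 142.5 [526.8  -7.6]
[331. 215.] 66.5 [ 530.8 -149.8]
[297. 212.] 142.5 [542.9 -67.4]
```

Run:
```python
from h import *
f=np.load("w5.npz");p=f["p"];V=p.max(2)
m=V>150;m[:105]=0;m[205:]=0;m[:,:195]=0;m[:,365:]=0
for c in blobs(m,800,5000): print("blank",cen(c).round(),cv2.contourArea(c),(ray(cen(c),.015,f)[0,:2]*1000).round(1))
t=cv2.imread("pics/t5.png");I=cams.camera_info("top")
H,S,V=cv2.split(cv2.cvtColor(t,cv2.COLOR_BGR2HSV))
for (u,v) in((308.5,154),(334.5,148.5)):
    w=t[int(v)-14:int(v)+15,int(u)-14:int(u)+15];h=cv2.cvtColor(w,cv2.COLOR_BGR2HSV)
    m=(h[...,1]>130)
    cs=max(blobs(m,30),key=cv2.contourArea);c=cen(cs)+[int(u)-14,int(v)-14];print("dish med",c,cv2.contourArea(cs),(ray(c,.017,I)[0,:2]*1000).round(1))
```

```text
blank [330. 172.] 2357.5 [ 481.7 -393.6]
blank [231. 141.] 2491.5 [ 563.1 -397.3]
dish med [309.24885216 155.40679522] 181.5 [ 680.2 -107.4]
dish med [334.70866845 149.47899911] 186.5 [ 691.7 -171.5]
```

play_rows --commands "-0.45 -0.55 -0.4 0 0 0;-0.45 -0.56 -0.9 0 0 0;0 0 -0.9 0 0 0;0 0 -0.9 0 0 0;0 0 -0.8 0 0 0;0 0 -0.5 0 0 0;0 0 -0.32 0 0 0;0 0 0 0 0 0;0 0 0 0 0 0"

```text
time_s: 15.35
tcp_pos: [0.4838, -0.3932, 0.0079]
ee_rot: [[0.258, -0.966, 0.001], [-0.966, -0.258, -0.001], [0.001, -0.001, -1.0]]
wrist_force: [-0.3, -0.7, -0.2]
gripper_width: 0.689
gripper_force: 0.0
```

play_rows --commands "0 0 0 0 0 0;0 0 0 0 0 0;0 0 0 0 0 0;0 0 0 0 0 0;0 0 0 0 0 0;0 0 0 0 0 0;0 0 0.4 0 0 0;0 0 0.9 0 0 0;0 0 0.9 0 0 0;0 0 0.9 0 0 0;0 0 0 0 0 0" --grip 30

```text
time_s: 16.45
tcp_pos: [0.4854, -0.3949, 0.1054]
ee_rot: [[0.258, -0.966, 0.008], [-0.966, -0.258, -0.005], [0.007, -0.006, -1.0]]
wrist_force: [0.5, -0.3, 0.1]
gripper_width: 0.493
gripper_force: 30.0
```

play_rows --commands "0.1 0.5 0 0 0 0;0.11 0.96 0 0 0 0;0.11 0.96 0 0 0 0;0.11 0.96 0 0 0 0;0.11 0.96 0 0 0 0;0.11 0.96 0 0 0 0;0.11 0.96 0 0 0 0;0.11 0.96 0 0 0 0;0.11 0.96 0 0 0 0;0.11 0.96 0 0 0 0;0.11 0.96 0 0 0 0;0.11 0.96 0 0 0 0;0.11 0.96 0 0 0 0;0.1 0.96 0 0 0 0;0 0.5 0 0 0 0;0 0 0 0 0 0;0 0 0 0 0 0"

```text
time_s: 18.15
tcp_pos: [0.5277, 0.0111, 0.0998]
ee_rot: [[0.258, -0.966, -0.002], [-0.966, -0.258, -0.0], [-0.0, 0.002, -1.0]]
wrist_force: [0.5, -0.3, -0.5]
gripper_width: 0.489
gripper_force: 30.0
```

Run:
```python
from h import *
s,i,p,d=wshot("w6");discs(p,i,.005,"dark");discs(p,i,.095,lo=2000,hi=20000)
```

```text
t 18.15 tcp [527.7  11.1  99.8] w 42.6 yaw_y -165.1
dark [ 12. 260.] [32. 35.] [712.5  94.3]
dark [393. 194.] [55. 60.] [459.5 -23. ]
dark [290. 194.] [57. 58.] [529.2  -4.6]
dark [400. 102.] [60. 66.] [475.4 -83.1]
dark [290. 101.] [62. 64.] [545.2 -64.7]
```

play_rows --commands "0.06 -0.52 0 0 0 0;0 0 -0.6 0 0 0;0 0 -0.9 0 0 0;0 0 -0.7 0 0 0;0 0 -0.4 0 0 0;0 0 -0.2 0 0 0;0 0 -0.15 0 0 0;0 0 0 0 0 0;0 0 0 0 0 0"

```text
time_s: 19.1
tcp_pos: [0.531, -0.0044, 0.0127]
ee_rot: [[0.257, -0.966, 0.002], [-0.966, -0.257, 0.0], [0.0, -0.002, -1.0]]
wrist_force: [1.1, 0.8, 0.4]
gripper_width: 0.493
gripper_force: 30.0
```

play_rows --commands "0 0 0 0 0 0;0 0 0 0 0 0;0 0 0 0 0 0;0 0 0 0 0 0;0 0 0.3 0 0 0;0 0 0.8 0 0 0;0 0 0.9 0 0 0;0 0 0.9 0 0 0;0 0.8 0.3 0 0 0;0 0.8 0 0 0 0;0 0 0 0 0 0" --grip 56

```text
time_s: 20.2
tcp_pos: [0.531, 0.0454, 0.1094]
ee_rot: [[0.26, -0.966, 0.003], [-0.966, -0.26, 0.001], [-0.0, -0.003, -1.0]]
wrist_force: [0.1, -0.3, 0.6]
gripper_width: 0.645
gripper_force: 0.0
```

Run:
```python
from h import *
s,i,p,d=wshot("w7");discs(p,i,.005,"dark");discs(p,i,.017)
```

```text
t 20.2 tcp [531.   45.4 109.4] w 56.1 yaw_y -165.0
dark [ 24. 227.] [64. 68.] [716.9 107. ]
dark [411. 147.] [56. 61.] [459.3 -23.2]
dark [419.  51.] [60. 68.] [475.3 -83.3]
dark [310.  51.] [61. 66.] [544.9 -64.8]
wood [306. 147.] [63. 64.] [531.3  -4.2]
```

View pics/w7.png

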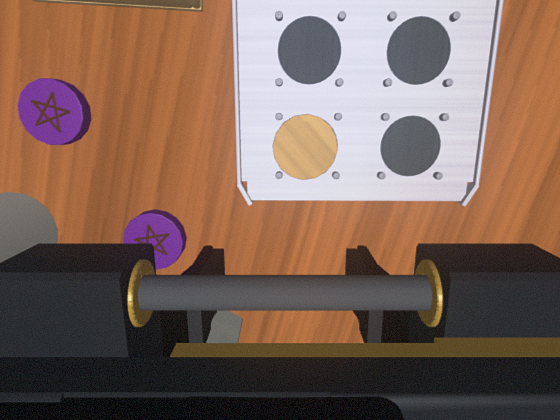

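The first blank lies flat between the pins of station 1, at (306,147). Going for the second blank.

play_rows --commands "0.05 -0.5 0.3 0 0 0;0.07 -1 0.3 0 0 0;0.07 -1 0 0 0 0;0.07 -1 0 0 0 0;0.07 -1 0 0 0 0;0.07 -1 0 0 0 0;0.07 -1 0 0 0 0;0.07 -1 0 0 0 0;0.07 -1 0 0 0 0;0.07 -1 0 0 0 0;0.07 -1 0 0 0 0;0.07 -1 0 0 0 0;0.07 -1 0 0 0 0;0.07 -0.8 0 0 0 0;0 0 0 0 0 0;0 0 0 0 0 0" --grip 60

```text
time_s: 21.85
tcp_pos: [0.5578, -0.357, 0.1257]
ee_rot: [[0.255, -0.967, -0.001], [-0.967, -0.255, 0.0], [-0.001, 0.001, -1.0]]
wrist_force: [-0.2, -0.5, 0.2]
gripper_width: 0.688
gripper_force: 0.0
```

Run:
```python
from h import *
s,i,p,d=wshot("w8");V=p.max(2)
P=cloud(d,i);m=(np.abs(P[...,2]-.015)<.006)&(V>130);m[270:]=0
for c in blobs(m,400,8000): print(cen(c).round(),cv2.contourArea(c),cv2.boundingRect(c),(ray(cen(c),.015,i)[0,:2]*1000).round(1))
m=(V>140);m[235:]=0
for c in blobs(m,800,8000): print(cen(c).round(),cv2.contourArea(c),cv2.boundingRect(c),(ray(cen(c),.015,i)[0,:2]*1000).round(1))
```

```text
t 21.85 tcp [ 557.8 -357.   125.7] w 59.9 yaw_y -165.3
[110. 211.] 545.0 (66, 189, 65, 56) [ 685.3 -323. ]
[293. 156.] 2755.5 (264, 126, 60, 61) [ 563.3 -397.5]
[293. 156.] 2869.5 (263, 126, 62, 62) [ 563.2 -397.2]
```

play_rows --commands "0.09 -0.67 -0.2 0 0 0;0.09 -0.67 -0.6 0 0 0;0 0 -0.9 0 0 0;0 0 -0.9 0 0 0;0 0 -0.7 0 0 0;0 0 -0.4 0 0 0;0 0 -0.24 0 0 0;0 0 0 0 0 0;0 0 0 0 0 0"

```text
time_s: 22.8
tcp_pos: [0.5654, -0.3959, 0.009]
ee_rot: [[0.258, -0.966, 0.002], [-0.966, -0.258, -0.001], [0.001, -0.001, -1.0]]
wrist_force: [0.6, -0.1, 0.7]
gripper_width: 0.686
gripper_force: 0.0
```

play_rows --commands "0 0 0 0 0 0;0 0 0 0 0 0;0 0 0 0 0 0;0 0 0 0 0 0;0 0 0 0 0 0;0 0 0 0 0 0;0 0 0.4 0 0 0;0 0 0.9 0 0 0;0 0 0.9 0 0 0;0 0 0.9 0 0 0;0 0 0 0 0 0;0 0 0 0 0 0" --grip 30

```text
time_s: 24.0
tcp_pos: [0.5648, -0.3957, 0.1017]
ee_rot: [[0.257, -0.966, 0.002], [-0.966, -0.257, -0.0], [0.001, -0.002, -1.0]]
wrist_force: [-0.4, 0.3, -0.7]
gripper_width: 0.489
gripper_force: 30.0
```

play_rows --commands "-0.27 0.5 0 0 0 0;-0.27 1 0 0 0 0;-0.27 1 0 0 0 0;-0.27 1 0 0 0 0;-0.27 1 0 0 0 0;-0.27 1 0 0 0 0;-0.27 1 0 0 0 0;-0.27 1 0 0 0 0;-0.27 1 0 0 0 0;-0.27 1 0 0 0 0;-0.27 1 0 0 0 0;-0.27 1 0 0 0 0;-0.27 0.94 0 0 0 0;0 0 0 0 0 0;0 0 0 0 0 0"

```text
time_s: 25.5
tcp_pos: [0.4585, -0.0222, 0.1001]
ee_rot: [[0.258, -0.966, -0.002], [-0.966, -0.258, -0.0], [-0.0, 0.002, -1.0]]
wrist_force: [0.6, -0.3, -0.4]
gripper_width: 0.49
gripper_force: 30.0
```

Run:
```python
from h import *
s,i,p,d=wshot("w9");discs(p,i,.005,"dark");discs(p,i,.017,hi=4500)
```

```text
t 25.5 tcp [458.5 -22.2 100.1] w 42.7 yaw_y -165.0
dark [285. 124.] [61. 63.] [475.6 -83.1]
dark [177. 124.] [60. 64.] [545.3 -64.7]
wood [177. 216.] [61. 66.] [530.7  -5.7]
```

Tray unmoved; lower into station 0.

play_rows --commands "0.03 0 -0.6 0 0 0;0 0 -0.9 0 0 0;0 0 -0.7 0 0 0;0 0 -0.4 0 0 0;0 0 -0.2 0 0 0;0 0 -0.17 0 0 0;0 0 0 0 0 0;0 0 0 0 0 0"

```text
time_s: 26.35
tcp_pos: [0.4606, -0.0226, 0.012]
ee_rot: [[0.257, -0.966, 0.001], [-0.966, -0.257, 0.0], [0.0, -0.001, -1.0]]
wrist_force: [0.2, -0.7, 0.8]
gripper_width: 0.495
gripper_force: 30.0
```

play_rows --commands "0 0 0 0 0 0;0 0 0 0 0 0;0 0 0 0 0 0;0 0 0 0 0 0;0 0 0.3 0 0 0;0 0 0.8 0 0 0;0 0 0.9 0 0 0;0 0 0.9 0 0 0;0 0.8 0.6 0 0 0;0 0.8 0.6 0 0 0;0 0 0 0 0 0;0 0 0 0 0 0" --grip 56

```text
time_s: 27.55
tcp_pos: [0.4599, 0.0257, 0.1352]
ee_rot: [[0.258, -0.966, 0.001], [-0.966, -0.258, 0.001], [-0.0, -0.001, -1.0]]
wrist_force: [-0.7, 0.1, -0.2]
gripper_width: 0.639
gripper_force: 0.0
```

Run:
```python
from h import *
s,i,p,d=wshot("w10");discs(p,i,.005,"dark");discs(p,i,.017,hi=4500)
V=p.max(2);m=(V<80);m[120:]=0
for c in blobs(m,300,9000): q=cv2.boxPoints(cv2.minAreaRect(c));print(cen(c),(ray(q,.039,i)[:,:2]*1000).round().tolist())
```

```text
t 27.55 tcp [459.9  25.7 135.2] w 55.6 yaw_y -165.1
dark [305.  58.] [55. 60.] [475.2 -83.1]
dark [206.  58.] [55. 60.] [544.9 -64.6]
wood [205. 146.] [58. 60.] [530.5  -4.3]
wood [302. 145.] [57. 58.] [461.3 -23.5]
```

View pics/w10.png

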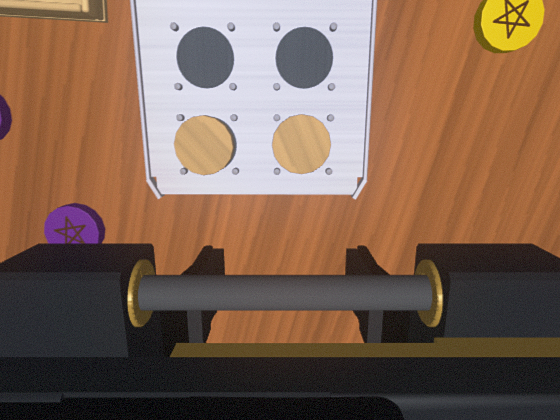

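Both blanks lie between their pins, at (205,146) for station 1 and (302,145) for station 0. Next I'll measure the engraver's front deck with the wrist camera.

play_rows --commands "0 0 0.8 0 0 0;0 0 1 0 0 0;0 0 1 0 0 0;0 0 1 0 0 0;0 0 1 0 0 0;0 0.5 1 0 0 0;-0.05 0.9 0.7 0 0 0;-0.05 0.9 0 0 0 0;-0.05 0.9 0 0 0 0;-0.05 0.9 0 0 0 0;-0.05 0.9 0 0 0 0;-0.05 0.9 0 0 0 0;-0.05 0.7 0 0 0 0;0 0.3 0 0 0 0;0 0 0 0 0 0;0 0 0 0 0 0"

```text
time_s: 29.2
tcp_pos: [0.4496, 0.2316, 0.3291]
ee_rot: [[0.256, -0.967, -0.001], [-0.967, -0.256, -0.001], [0.001, 0.001, -1.0]]
wrist_force: [0.6, 0.1, -0.1]
gripper_width: 0.643
gripper_force: 0.0
```

Run:
```python
from h import *
s,i,p,d=wshot("w11")
P=cloud(d,i);m=np.abs(P[...,2]-.085)<.005;m[270:]=0;print(m.sum(),rect(P[m]))
C=np.array([.482,.268]);a=np.radians(71.8);ex=np.array([np.cos(a),np.sin(a)]);ey=np.array([-ex[1],ex[0]])
```

```text
t 29.2 tcp [449.6 231.6 329.1] w 55.9 yaw_y -165.1
14841 (array([538.1, 211.1]), array([130. , 395.2]), 71.6)
```

View pics/w11.png

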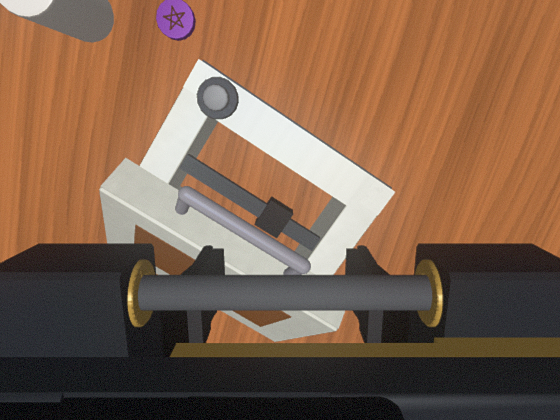

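Run:
```python
from h import *
f=np.load("w11.npz");p,d=f["p"],f["d"]
H,S,V=cv2.split(cv2.cvtColor(p,cv2.COLOR_BGR2HSV));m=(S<50)&(V>170);m[240:]=0
c=max(blobs(m,500),key=cv2.contourArea);pts=c[:,0].astype(float)
# front edge pixels: near line between the corners
A,B=np.array([201,60.]),np.array([394,191.]);t=(B-A)/np.linalg.norm(B-A);n=np.array([t[1],-t[0]])
s=(pts-A)@t;e=(pts-A)@n;k=(s>15)&(s<np.linalg.norm(B-A)-15)&(abs(e)<6)
vx,vy,x0,y0=cv2.fitLine(pts[k].astype(np.float32),cv2.DIST_HUBER,0,.01,.01).ravel()
q=ray([(x0,y0),(x0+100*vx,y0+100*vy)],.085,f)[:,:2]*1000
u=q[1]-q[0];u/=np.linalg.norm(u)
ends=ray([A,B],.085,f)[:,:2]*1000;proj=q[0]+((ends-q[0])@u)[:,None]*u
print("edge dir",np.degrees(np.arctan2(u[1],u[0])),"ends",proj.round(1).tolist(),np.linalg.norm(proj[1]-proj[0]),k.sum())
# finer corners: extreme contour pts
print(pts[s.argmin()],pts[s.argmax()],ray([pts[s.argmin()],pts[s.argmax()]],.085,f).round(4).tolist())
m=(V>90)&(V<190)&(S<60);w=np.zeros_like(m);w[80:118,198:236]=1
g=cv2.HoughCircles(cv2.cvtColor(p,cv2.COLOR_BGR2GRAY)[70:125,190:245],cv2.HOUGH_GRADIENT,1,30,param1=80,param2=12,minRadius=9,maxRadius=24);print("circ",g)
P=cloud(d,f);print("btn z",np.median(P[93:102,211:220,2]),"bar",P[225,238],P[200,190],P[265,300])
```

```text
edge dir 158.08990853417237 ends [[564.2, 133.7], [336.8, 225.1]] 245.1326378153784 22
[102. 186.] [242. 240.] [[0.643, 0.2881, 0.085], [0.4803, 0.3096, 0.085]]
circ [[[26.5 28.5 21.2]]]
btn z 0.10692360408576655 bar [0.48117472 0.24637357 0.23592356] [0.51786343 0.23766162 0.2344783 ] [0.43026825 0.2653464  0.233402  ]
```

Run:
```python
from h import *
f=np.load("w11.npz");p,d=f["p"],f["d"]
b=cv2.GaussianBlur(p,(3,3),0).astype(float)
A,B=np.array([200,60.]),np.array([394,191.]);L=np.linalg.norm(B-A);t=(B-A)/L;n=np.array([t[1],-t[0]])
pts=[]
o=np.arange(-10,10,.25)
for s in np.arange(.08,.93,.01)*L:
    q=(A+t*s+o[:,None]*n).astype(np.float32)
    g=cv2.remap(b[...,0].astype(np.float32),q[:,0][None],q[:,1][None],cv2.INTER_LINEAR)[0]  # blue: white vs wood
    pts.append(q[np.argmin(np.gradient(g))])
pts=np.array(pts)
w=(ray(pts,.085,f)[:,:2]*1000).astype(np.float32)
vx,vy,x0,y0=cv2.fitLine(w,cv2.DIST_HUBER,0,.01,.01).ravel();u=np.array([vx,vy]);r0=np.array([x0,y0])
res=(w-r0)@np.array([-vy,vx]);print("dir",np.degrees(np.arctan2(vy,vx)),"at",r0,"rms",res.std())
# ends along the edge, sampled 1.5px inside
ps=A+t*np.linspace(-20,L+20,1200)[:,None]-3*n
g=cv2.remap(b[...,0].astype(np.float32),ps[:,0].astype(np.float32)[None],ps[:,1].astype(np.float32)[None],cv2.INTER_LINEAR)[0]
k=np.gradient(cv2.GaussianBlur(g[None],(9,1),0)[0]);i1,i2=k[:400].argmax(),800+k[800:].argmin()
E=ray(ps[[i1,i2]],.085,f)[:,:2]*1000;print("ends",E,ps[[i1,i2]]);E=r0+((E-r0)@u)[:,None]*u;print(E,np.linalg.norm(E[1]-E[0]),"mid",E.mean(0))
g=cv2.cvtColor(p,cv2.COLOR_BGR2GRAY)[75:120,192:240];m=(g>110)&(g<215)
print("button ctr",(ray([(216,97.5)],.107,f)[0]*1000).round(1))
# same from top
p=np.load("top0.npz")["p"];I=cams.camera_info("top");b=cv2.GaussianBlur(p,(3,3),0).astype(float)
A,B=np.array([211.5,200.]),np.array([181.5,308.]);L=np.linalg.norm(B-A);t=(B-A)/L;n=np.array([t[1],-t[0]]);pts=[]
for s in np.arange(.1,.92,.01)*L:
    q=(A+t*s+np.arange(-5,5,.25)[:,None]*n).astype(np.float32)
    g=cv2.remap(b[...,0].astype(np.float32),q[:,0][None],q[:,1][None],cv2.INTER_LINEAR)[0];pts.append(q[np.argmin(np.gradient(g))])
w=(ray(np.array(pts),.085,I)[:,:2]*1000).astype(np.float32);print("top",cv2.fitLine(w,cv2.DIST_HUBER,0,.01,.01).ravel())
```

```text
dir -18.417112 at [450.67612 171.38437] rms 0.20322315
ends [[568.56715303 135.88872445]
 [330.8300693  215.04601219]] [[196.33376267  61.14425609]
 [393.36127218 194.18860529]]
[[567.43990552 132.50348847]
 [329.70468761 211.66634104]] 250.568934746661 mid [448.57229657 172.08491475]
button ctr [537.9 165.3 107. ]
top [ 9.4875252e-01 -3.1601995e-01  4.4204889e+02  1.7195555e+02]
```

play_rows --commands "0.2 -0.5 0 0 0 0;0.2 -0.93 0 0 0 0;0.2 -0.93 0 0 0 0;0.2 -0.93 0 0 0 0;0.2 -0.93 0 0 0 0;0.2 -0.93 0 0 0 0;0.2 -0.93 0 0 0 0;0.2 -0.93 -0.7 0 0 0;0.2 -0.93 -0.7 0 0 0;0.2 -0.93 -0.7 0 0 0;0.2 -0.93 -0.7 0 0 0;0.2 -0.93 -0.7 0 0 0;0.2 -0.93 -0.7 0 0 0;0.2 -0.93 -0.7 0 0 0;0.1 -0.91 -0.7 0 0 0;0 0 -0.6 0 0 0;0 0 0 0 0 0;0 0 0 0 0 0"

```text
time_s: 31.05
tcp_pos: [0.5365, -0.1732, 0.1441]
ee_rot: [[0.257, -0.967, 0.0], [-0.967, -0.257, -0.0], [0.0, 0.0, -1.0]]
wrist_force: [-1.1, 0.2, 0.3]
gripper_width: 0.647
gripper_force: 0.0
```

Run:
```python
from h import *
s,i,p,d=wshot("w12")
t,I=cams.capture("top")[0],cams.camera_info("top");cv2.imwrite("pics/t12.png",t)
m=(p.max(2)<75);m[262:]=0
for c in blobs(m,400,20000): q=cv2.boxPoints(cv2.minAreaRect(c));print(q.round().tolist(),(ray(q,.039,i)[:,:2]*1000).round().tolist())
t[:,:240]=0;t[:,340:]=0;t[:170]=0;t[280:]=0
H,S,V=cv2.split(cv2.cvtColor(t,cv2.COLOR_BGR2HSV))
for c in blobs((V>30)&(V<125)&(S<110),60,500): print(cen(c).round(),cv2.contourArea(c),(ray(cen(c),.005,I)[0,:2]*1000).round(1))
```

```text
t 31.05 tcp [ 536.5 -173.2  144.1] w 56.3 yaw_y -165.1
[[417.0, 245.0], [559.0, 245.0], [559.0, 262.0], [417.0, 262.0]] [[435.0, -174.0], [332.0, -201.0], [326.0, -189.0], [430.0, -161.0]]
[[8.0, 245.0], [155.0, 245.0], [155.0, 262.0], [8.0, 262.0]] [[732.0, -95.0], [626.0, -123.0], [623.0, -110.0], [731.0, -81.0]]
[286. 273.] 169.0 [395.7 -31.7]
[331. 214.] 67.0 [ 531.  -150.3]
[312. 179.] 92.0 [ 622.2 -109.7]
```

play_rows --commands "0 0 -0.5 0 0 0;0 0 -0.9 0 0 0;0 0 -0.9 0 0 0;0 0 -0.9 0 0 0;0 0 -0.7 0 0 0;0 0 -0.4 0 0 0;0 0 -0.2 0 0 0;0 0 0 0 0 0;0 0 0 0 0 0"

```text
time_s: 32.05
tcp_pos: [0.5377, -0.1725, 0.0098]
ee_rot: [[0.258, -0.966, 0.002], [-0.966, -0.258, -0.0], [0.001, -0.002, -1.0]]
wrist_force: [0.3, -0.4, -0.4]
gripper_width: 0.645
gripper_force: 0.0
```

play_rows --commands "0 0 0 0 0 0;0 0 0 0 0 0;0 0 0 0 0 0;0 0 0 0 0 0;0 0 0 0 0 0;0 0 0 0 0 0;0 0 0 0 0 0;0 0 0 0 0 0;0 0 0 0 0 0;0 0 0 0 0 0" --grip 5

```text
time_s: 33.05
tcp_pos: [0.5365, -0.1725, 0.0087]
ee_rot: [[0.257, -0.966, -0.0], [-0.966, -0.257, -0.0], [-0.0, 0.0, -1.0]]
wrist_force: [-1.4, 0.2, 1.2]
gripper_width: 0.16
gripper_force: 30.0
```

play_rows --commands "-0.1 0.1 0 0 0 0;-0.25 0.25 0 0 0 0;-0.33 0.33 0 0 0 0;-0.33 0.33 0 0 0 0;-0.33 0.33 0 0 0 0;-0.33 0.33 0 0 0 0;-0.33 0.33 0 0 0 0;-0.23 0.23 0 0 0 0;-0.1 0.1 0 0 0 0;0 0 0 0 0 0"

```text
time_s: 34.05
tcp_pos: [0.4659, -0.1019, 0.0086]
ee_rot: [[0.257, -0.966, -0.001], [-0.966, -0.257, 0.0], [-0.001, 0.001, -1.0]]
wrist_force: [-1.1, 3.2, -1.0]
gripper_width: 0.16
gripper_force: 30.0
```

play_rows --commands "-0.1 0.08 0 0 0 -0.12;-0.2 0.15 0 0 0 -0.25;-0.24 0.19 0 0 0 -0.32;-0.24 0.19 0 0 0 -0.32;-0.24 0.19 0 0 0 -0.32;-0.24 0.19 0 0 0 -0.32;-0.24 0.19 0 0 0 -0.32;-0.24 0.19 0 0 0 -0.32;-0.24 0.19 0 0 0 -0.32;-0.24 0.19 0 0 0 -0.32;-0.24 0.19 0 0 0 -0.32;-0.24 0.19 0 0 0 -0.32;-0.2 0.14 0 0 0 -0.2;-0.1 0.08 0 0 0 -0.1;0 0 0 0 0 0;0 0 0 0 0 0"

```text
time_s: 35.65
tcp_pos: [0.3766, -0.0323, 0.0086]
ee_rot: [[-0.315, -0.949, -0.001], [-0.949, 0.315, -0.0], [0.0, 0.001, -1.0]]
wrist_force: [-0.5, -1.7, -2.9]
gripper_width: 0.157
gripper_force: 30.0
```

Run:
```python
from h import *
s=r.sense();R=s["ee_rot"];ty=-R[:,1];yaw=np.degrees(np.arctan2(R[1,1],R[0,1]))-90
print(s["tcp_pos"]*1000,"tray yaw",yaw%360,s["joints"].round(1))
t,I=cams.capture("top")[0],cams.camera_info("top");cv2.imwrite("pics/t13.png",t)
cv2.imwrite("pics/t13c.png",cv2.resize(t[100:300,120:400],None,fx=2.8,fy=2.8,interpolation=cv2.INTER_CUBIC))
s=wshot("w13")
```

```text
[376.60120562 -32.27086855   8.57695362] tray yaw 71.64624625831186 [ 20.1  17.4 -48.3  -0.  -24.3 -38.5]
t 35.7 tcp [376.7 -32.3   8.6] w 13.7 yaw_y 161.6
```

View pics/t13c.png

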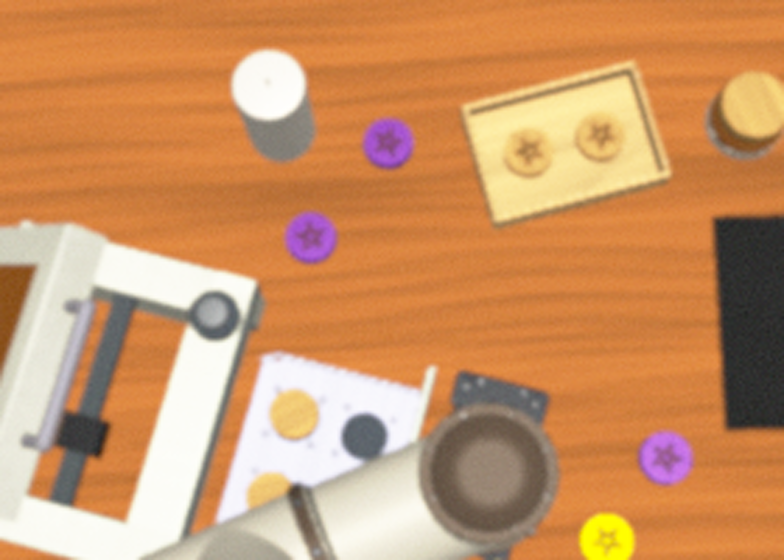

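play_rows --commands "0.12 -0.04 0 0 0 0;0.05 0.14 0 0 0 0;0.095 0.285 0 0 0 0;0.095 0.285 0 0 0 0;0.095 0.285 0 0 0 0;0.095 0.285 0 0 0 0;0.095 0.285 0 0 0 0;0.095 0.285 0 0 0 0;0.05 0.14 0 0 0 0;0 0 0 0 0 0"

```text
time_s: 36.75
tcp_pos: [0.4019, 0.028, 0.0087]
ee_rot: [[-0.314, -0.95, 0.003], [-0.95, 0.314, 0.002], [-0.002, -0.002, -1.0]]
wrist_force: [-0.6, 1.7, -3.3]
gripper_width: 0.156
gripper_force: 30.0
```

```bash
cat >> h.py <<'E'
def eng():
    s=r.sense();q=s["tcp_pos"][:2]*1000-[448.6,172.1];F=s["wrist_force"]
    ex=np.array([.3157,.9489]);ey=np.array([-.9489,.3157])
    print("along",(q@ex).round(1),"lat",(q@ey).round(1),"z",(s["tcp_pos"][2]*1e3).round(1),"F",(F[:2]@ex).round(1),(F[:2]@ey).round(1),F[2].round(1),"M",s["moment"].round(2),s["time_s"])
E
python3 -c "
from h import *
eng()"
```

```text
along -151.5 lat -1.2 z 8.7 F 1.4 1.1 -3.3 M [0.67 0.1  0.04] 36.75
```

play_rows --commands "0.01 0.16 0 0 0 0;0.1 0.3 0 0 0 0;0.1 0.3 0 0 0 0;0.1 0.3 0 0 0 0;0.1 0.3 0 0 0 0;0.1 0.3 0 0 0 0;0.1 0.3 0 0 0 0;0.1 0.3 0 0 0 0;0.05 0.15 0 0 0 0;0 0 0 0 0 0"

```text
time_s: 37.75
tcp_pos: [0.4246, 0.1004, 0.0088]
ee_rot: [[-0.314, -0.949, 0.003], [-0.949, 0.314, 0.002], [-0.003, -0.002, -1.0]]
wrist_force: [-0.4, 1.2, -3.4]
gripper_width: 0.159
gripper_force: 30.0
```

```bash
python3 -c "
from h import *
eng()"
```

```text
along -75.7 lat 0.2 z 8.8 F 1.0 0.7 -3.4 M [ 0.56 -0.    0.07] 37.75
```

play_rows --commands "0.05 0.15 0 0 0 0;0.04 0.13 0 0 0 0;0.02 0.06 0 0 0 0;0.01 0.03 0 0 0 0;0.01 0.03 0 0 0 0;0 0 0 0 0 0"

```text
time_s: 38.35
tcp_pos: [0.4271, 0.1107, 0.0086]
ee_rot: [[-0.315, -0.949, -0.0], [-0.949, 0.315, 0.0], [-0.0, 0.0, -1.0]]
wrist_force: [-0.2, -1.6, -1.7]
gripper_width: 0.158
gripper_force: 30.0
```

```bash
python3 -c "
from h import *
eng()"
```

```text
along -65.0 lat 1.0 z 8.6 F -1.6 -0.4 -1.7 M [-0.55  0.17 -0.04] 38.35
```

play_rows --commands "0.01 0.04 0 0 0 0;0.01 0.04 0 0 0 0;0.01 0.02 0 0 0 0;0 0 0 0 0 0"

```text
time_s: 38.75
tcp_pos: [0.4274, 0.1124, 0.0086]
ee_rot: [[-0.315, -0.949, -0.002], [-0.949, 0.315, -0.002], [0.003, 0.001, -1.0]]
wrist_force: [0.4, -8.2, 0.4]
gripper_width: 0.155
gripper_force: 30.0
```

```bash
python3 -c "
from h import *
eng()"
```

```text
along -63.3 lat 1.2 z 8.6 F -7.6 -3.0 0.4 M [-2.27 -0.3  -0.  ] 38.75
```

play_rows --commands "0.01 0.04 0 0 0 0;0.01 0.04 0 0 0 0;0 0 0 0 0 0;0 0 0 0 0 0"

```text
time_s: 39.15
tcp_pos: [0.4274, 0.1125, 0.0086]
ee_rot: [[-0.315, -0.949, -0.004], [-0.949, 0.315, -0.005], [0.006, 0.002, -1.0]]
wrist_force: [3.7, -18.8, 1.7]
gripper_width: 0.157
gripper_force: 30.0
```

Run:
```python
from h import *
eng()
s,i,p,d=wshot("w14")
```

```text
along -63.3 lat 1.3 z 8.6 F -16.6 -9.4 1.7 M [-5.11 -1.62  0.  ] 39.15
t 39.15 tcp [427.4 112.5   8.6] w 13.7 yaw_y 161.6
```

View pics/w14.png

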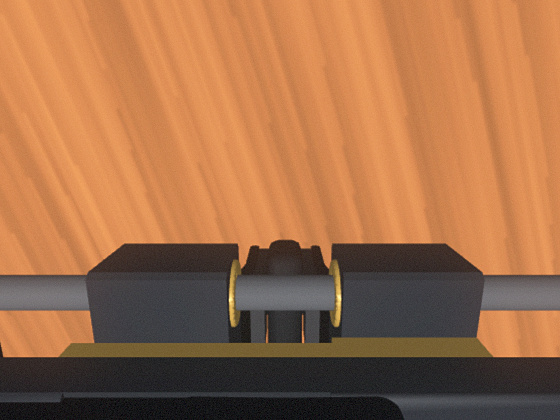

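play_rows --commands "-0.02 -0.07 0 0 0 0;0 0 0 0 0 0;0 0 0 0 0 0"

```text
time_s: 39.5
tcp_pos: [0.4274, 0.1124, 0.0086]
ee_rot: [[-0.315, -0.949, -0.002], [-0.949, 0.315, -0.002], [0.003, 0.001, -1.0]]
wrist_force: [1.3, -9.9, -0.3]
gripper_width: 0.161
gripper_force: 30.0
```

play_rows --commands "0 0 0 0 0 0;0 0 0 0 0 0;0 0 0 0 0 0;0 0 0 0 0 0;0 0 0.4 0 0 0;0 0 0.8 0 0 0;0 0 1 0 0 0;-0.3 -0.9 1 0 0 0;-0.3 -0.9 1 0 0 0;0 0 1 0 0 0;0 0 1 0 0 0;0 0 1 0 0 0;0 0 1 0 0 0;0 0 1 0 0 0;0 0 0 0 0 0" --grip 50

```text
time_s: 41.0
tcp_pos: [0.4124, 0.061, 0.2891]
ee_rot: [[-0.314, -0.949, 0.01], [-0.949, 0.314, 0.004], [-0.007, -0.008, -1.0]]
wrist_force: [0.3, 0.9, 0.7]
gripper_width: 0.573
gripper_force: 0.0
```

Run:
```python
from h import *
eng()
s,i,p,d=wshot("w15")
t,dd=cams.capture("top");cv2.imwrite("pics/t15.png",t)
# panel front gap: white panel region in depth, heights 40-50mm near face
P=cloud(d,i);q=P[:300].reshape(-1,3)
ex=np.array([.3157,.9489]);ey=np.array([-.9489,.3157]);e=np.c_[(q[:,:2]-[.4486,.1721])@ex,(q[:,:2]-[.4486,.1721])@ey,q[:,2]]
k=(e[:,2]>.038)&(e[:,2]<.05)&(abs(e[:,1])<.09)&(abs(e[:,0])<.05);print("panel top x",np.percentile(e[k,0],[5,50,95]).round(4),k.sum())
for side in(-1,1):
    kk=k&(side*e[:,1]>.04);print(side,np.percentile(e[kk,0],[5,50,95]).round(4) if kk.any() else None)
```

```text
along -116.9 lat -0.7 z 289.1 F 0.9 0.0 0.7 M [ 0.08 -0.04  0.04] 41.0
t 41.0 tcp [412.4  61.  289.1] w 49.8 yaw_y 161.7
panel top x [-0.0445 -0.006  -0.0042] 681
-1 [-0.0064 -0.0056 -0.0039]
1 [-0.0065 -0.0056 -0.0043]
```

play_rows --commands "0.13 0.4 0 0 0 0;0.28 0.84 0 0 0 0;0.28 0.84 0 0 0 0;0.28 0.84 0 0 0 0;0.28 0.84 0 0 0 0;0.28 0.84 0 0 0 0;0.28 0.84 0 0 0 0;0.26 0.84 0 0 0 0;0 0 0 0 0 0;0 0 0 0 0 0;0 0 -0.6 0 0 0;0 0 -0.4 0 0 0;0 0 0 0 0 0" --grip 0

```text
time_s: 42.4
tcp_pos: [0.4709, 0.2471, 0.2524]
ee_rot: [[-0.316, -0.949, -0.004], [-0.949, 0.316, -0.003], [0.004, 0.003, -1.0]]
wrist_force: [0.2, -0.8, 0.1]
gripper_width: 0.003
gripper_force: 0.0
```

```bash
python3 -c "
from h import *
eng();print(r.sense()['gripper_width'],r.sense()['joints'].round(1))"
```

```text
along 78.2 lat 2.5 z 252.4 F -0.7 -0.5 0.1 M [ 0.09 -0.07  0.01] 42.4
0.002961195522221207 [ 45.2  11.9  -9.6  -0.  -68.8 -63.5]
```

play_rows --commands "0 0 -0.16 0 0 0;0 0 -0.16 0 0 0;0 0 -0.16 0 0 0;0 0 -0.16 0 0 0;-0.043 -0.131 -0.156 0 0 0;-0.043 -0.131 -0.156 0 0 0;-0.043 -0.131 -0.156 0 0 0;-0.037 -0.111 -0.128 0 0 0;-0.037 -0.111 -0.128 0 0 0;-0.037 -0.111 -0.128 0 0 0;0 0 0 0 0 0"

```text
time_s: 43.5
tcp_pos: [0.4643, 0.2244, 0.2104]
ee_rot: [[-0.315, -0.949, -0.001], [-0.949, 0.315, -0.003], [0.003, 0.0, -1.0]]
wrist_force: [-1.3, -2.0, 3.4]
gripper_width: 0.011
gripper_force: 1.6
```

Run:
```python
from h import *
eng()
```

```text
along 54.6 lat 1.7 z 210.4 F -2.3 0.6 3.4 M [-0.6   0.22 -0.04] 43.5
```

play_rows --commands "-0.033 -0.1 -0.137 0 0 0;-0.033 -0.1 -0.137 0 0 0;-0.033 -0.1 -0.137 0 0 0;-0.029 -0.089 -0.146 0 0 0;-0.029 -0.089 -0.146 0 0 0;-0.029 -0.089 -0.146 0 0 0;-0.025 -0.076 -0.154 0 0 0;-0.025 -0.076 -0.154 0 0 0;-0.025 -0.076 -0.154 0 0 0;-0.021 -0.062 -0.159 0 0 0;-0.021 -0.062 -0.159 0 0 0;-0.021 -0.062 -0.159 0 0 0;-0.016 -0.05 -0.165 0 0 0;-0.016 -0.05 -0.165 0 0 0;-0.016 -0.05 -0.165 0 0 0;0 0 0 0 0 0"

```text
time_s: 45.1
tcp_pos: [0.4535, 0.1925, 0.1405]
ee_rot: [[-0.315, -0.949, -0.001], [-0.949, 0.315, -0.0], [0.0, 0.001, -1.0]]
wrist_force: [1.0, -0.1, 0.6]
gripper_width: 0.003
gripper_force: 0.0
```

Run:
```python
from h import *
eng()
```

```text
along 20.9 lat 1.8 z 140.5 F 0.2 -0.9 0.6 M [ 0.09 -0.06 -0.05] 45.1
```

play_rows --commands "-0.012 -0.036 -0.1 0 0 0;-0.012 -0.036 -0.1 0 0 0;-0.012 -0.036 -0.1 0 0 0;-0.004 -0.015 -0.1 0 0 0;-0.004 -0.015 -0.1 0 0 0"

```text
time_s: 45.6
tcp_pos: [0.4525, 0.1884, 0.1262]
ee_rot: [[-0.315, -0.949, 0.0], [-0.949, 0.315, -0.0], [0.0, -0.0, -1.0]]
wrist_force: [0.9, -0.5, 0.5]
gripper_width: 0.003
gripper_force: 0.5
```

Run:
```python
from h import *
eng()
t,d=cams.capture("side");I=cams.camera_info("side");cv2.imwrite("pics/s16.png",t)
cv2.imwrite("pics/s16c.png",cv2.resize(t[70:240,90:300],None,fx=3,fy=3,interpolation=cv2.INTER_CUBIC))
```

```text
along 16.7 lat 1.4 z 126.2 F -0.2 -1.0 0.5 M [-0.09 -0.25 -0.06] 45.6
```

View pics/s16c.png

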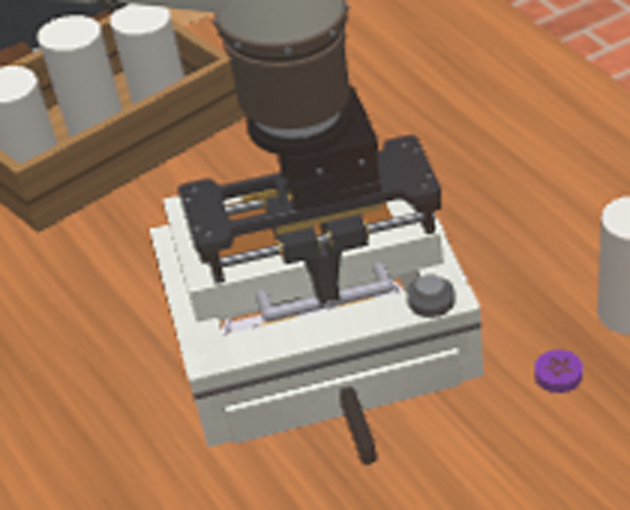

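The side view shows the fingers on the bar, the hood nearly closed and the tray panel flush. Lowering on.

play_rows --commands "-0.005 -0.015 -0.1 0 0 0;-0.005 -0.015 -0.1 0 0 0;-0.003 -0.01 -0.1 0 0 0;0 0 -0.1 0 0 0;0 0 -0.1 0 0 0;0 0 -0.08 0 0 0;0 0 -0.06 0 0 0;0 0 0 0 0 0"

```text
time_s: 46.45
tcp_pos: [0.4521, 0.1874, 0.1069]
ee_rot: [[-0.315, -0.949, -0.0], [-0.949, 0.315, 0.0], [0.0, 0.0, -1.0]]
wrist_force: [-0.8, 0.0, 0.2]
gripper_width: 0.002
gripper_force: 0.0
```

play_rows --commands "0 0 -0.04 0 0 0;0 0 -0.04 0 0 0;0 0 -0.04 0 0 0;0 0 0 0 0 0"

```text
time_s: 46.85
tcp_pos: [0.4524, 0.1876, 0.1059]
ee_rot: [[-0.314, -0.949, 0.001], [-0.949, 0.314, 0.0], [-0.0, -0.001, -1.0]]
wrist_force: [-5.2, -1.7, 14.3]
gripper_width: 0.005
gripper_force: 7.2
```

play_rows --commands "0 0 0.2 0 0 0;0 0 0.6 0 0 0;0 0 0.6 0 0 0;0.5 -0.13 0 0 0 0;0.8 -0.21 0 0 0 0;0.8 -0.21 0 0 0 0;0.58 -0.15 0 0 0 0;0.2 -0.05 0 0 0 0;0 0 0 0 0 0;0 0 -0.5 0 0 0;0 0 -0.2 0 0 0;0 0 0 0 0 0;0 0 0 0 0 0"

```text
time_s: 48.15
tcp_pos: [0.5383, 0.165, 0.1249]
ee_rot: [[-0.314, -0.949, 0.0], [-0.949, 0.314, -0.0], [0.0, -0.0, -1.0]]
wrist_force: [-0.1, 0.4, -0.2]
gripper_width: 0.005
gripper_force: 0.0
```

Run:
```python
from h import *
eng()
t,d=cams.capture("top");I=cams.camera_info("top");P=cloud(d,I).reshape(-1,3)
ex=np.array([.3157,.9489]);ey=np.array([-.9489,.3157]);e=np.c_[(P[:,:2]-[.4486,.1721])@ex,(P[:,:2]-[.4486,.1721])@ey,P[:,2]]
k=(e[:,0]>.06)&(e[:,0]<.18)&(e[:,1]>.06)&(e[:,1]<.1);print("hood top z",np.percentile(e[k,2],[5,25,50,75,95]).round(3))
```

```text
along 21.6 lat -87.3 z 124.9 F 0.4 0.2 -0.2 M [ 0.11 -0.03  0.02] 48.15
hood top z [0.121 0.126 0.473 0.51  0.533]
```

play_rows --commands "0 0 -0.3 0 0 0;0 0 -0.2 0 0 0;0 0 -0.1 0 0 0;0 0 -0.08 0 0 0;0 0 -0.06 0 0 0;0 0 0 0 0 0"

```text
time_s: 48.8
tcp_pos: [0.538, 0.1647, 0.1025]
ee_rot: [[-0.315, -0.949, -0.001], [-0.949, 0.315, -0.0], [0.001, 0.001, -1.0]]
wrist_force: [-3.7, 0.4, 4.2]
gripper_width: 0.003
gripper_force: 2.1
```

play_rows --commands "0 0 -0.05 0 0 0;0 0 -0.05 0 0 0;0 0 0 0 0 0"

```text
time_s: 49.1
tcp_pos: [0.5383, 0.1647, 0.1013]
ee_rot: [[-0.314, -0.949, 0.0], [-0.949, 0.314, -0.0], [0.0, -0.0, -1.0]]
wrist_force: [-7.5, -0.4, 13.4]
gripper_width: 0.006
gripper_force: 6.6
```

play_rows --commands "0 0 -0.05 0 0 0;0 0 0 0 0 0;0 0 0 0 0 0"

```text
time_s: 49.4
tcp_pos: [0.5383, 0.1647, 0.1012]
ee_rot: [[-0.314, -0.949, 0.001], [-0.949, 0.314, -0.0], [0.0, -0.001, -1.0]]
wrist_force: [-9.7, 0.7, 19.8]
gripper_width: 0.003
gripper_force: 9.8
```

play_rows --commands "0 0 0.3 0 0 0;0 0 0.8 0 0 0;0 0 1 0 0 0;0 0 1 0 0 0;0 0 1 0 0 0;-0.3 -0.9 1 0 0 0;-0.3 -1 1 0 0 0;-0.3 -1 0 0 0 0;-0.3 -1 0 0 0 0;-0.3 -1 0 0 0 0;-0.3 -1 0 0 0 0;-0.3 -1 0 0 0 0;-0.3 -1 0 0 0 0;0 -1 0 0 0 0;0 0 0 0 0 0;0 0 0 0 0 0"

```text
time_s: 51.0
tcp_pos: [0.4668, -0.1027, 0.2807]
ee_rot: [[-0.317, -0.949, 0.001], [-0.949, 0.317, 0.0], [-0.0, -0.001, -1.0]]
wrist_force: [-0.6, 0.9, -0.6]
gripper_width: 0.004
gripper_force: 0.0
```

Run:
```python
from h import *
print(r.sense()["time_s"])
t,d=cams.capture("top");s,_=cams.capture("side")
I=cams.camera_info("top");P=cloud(d,I).reshape(-1,3)
ex=np.array([.3157,.9489]);ey=np.array([-.9489,.3157]);e=np.c_[(P[:,:2]-[.4486,.1721])@ex,(P[:,:2]-[.4486,.1721])@ey,P[:,2]]
k=(e[:,0]>.06)&(e[:,0]<.18)&(abs(e[:,1])<.1);print("hood top z",np.percentile(e[k,2],[5,50,95]).round(3))
cv2.imwrite("pics/end.png",np.hstack([cv2.resize(t[90:320,90:470],(400,300)),cv2.resize(s[80:360,120:480],(400,300))]))
```

```text
51.0
hood top z [0.119 0.123 0.126]
```

View pics/end.png

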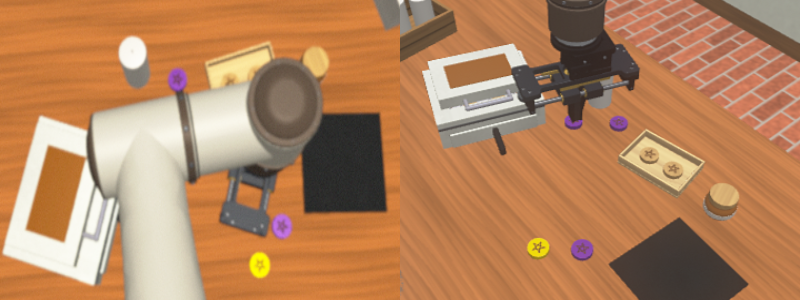

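The final view shows the hood closed, the tray home, both medallions flat in the dish, the mat empty, and the candles and look-alikes untouched.

```bash
python3 -c "
from station import r
print(r.finish_job())"
```

```text
the job is handed in; nothing more can be done
None
```

The job is done and handed in at about 51 s: both finished medallions lie flat in the dish, the two blanks are in stations 0 and 1, the tray is fully home, the hood is closed, the start button was pressed to its stop, and the candles and look-alikes were not touched.

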